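Sort the bench clutter: reagent bottle upright in one tray, stationery in the other

TASK

Sort the three stray things on the bench by type: put the fallen orange dropper bottle upright into the blue reagent tray with the other bottles, and lay the marker and the black bulldog clip in the grey stationery tray with the pen, the marker lying flat. Keep the bottles that already stand in the blue tray standing, keep the pen in its tray, and leave the petri dish, the timer and the orange jar where they are.

Things in the scene. Friction and masses are not known exactly. Their poses are not given: they have to be found in the camera images.
- blue_tray: blue open reagent tray, fixed, left or right of the work; 180 (x) x 150 (y) mm outside, 172 x 142 inside, floor 4 mm above the bench, 6 mm thick rim 28 mm high, white label card on its -x side. Origin: centre of its underside, z up. Two bottles stand in it near x = +55, y = +/-32 mm; the rest is empty.
- grey_tray: grey open plastic tray for stationery, same make and size as the blue one, fixed to the bench, inner floor 4 mm above the bench. Origin: centre of its underside, z up. A pen lies in it along its x at about y = +58 mm; the rest is empty.
- orange_bottle: loose dropper bottle with orange cap and orange label, lying on its side on the bench at the start, cap roughly to the left (+y); 26 mm diameter body up to 48 mm, then a cap of 16 mm diameter narrowing to a tip, 75 mm in all; 30 g. Origin: centre of its underside; its z axis runs from base to cap tip (points up when it stands).
- white_bottle: loose white-capped dropper bottle of the same size, standing in the blue tray. Origin: centre of its underside, z to the cap.
- green_bottle: loose green-capped dropper bottle of the same size, standing in the blue tray. Origin: centre of its underside, z to the cap.
- marker: loose board marker, white barrel with black and red ends, 126 mm long, 16 mm thick, lying on the bench. Origin: middle of its underside; long axis is its y, z up.
- clip: loose black bulldog clip with wire handles, lying on the bench: black body 24 mm (x) by 60 mm (y) and 26 mm high, to be gripped across its x; the wire loops reach 45 mm high. Origin: centre of its underside, z up.
- pen: loose blue ballpoint pen, 140 mm long, 8 mm thick, lying in the grey tray; long axis is its y. Origin: middle of its underside.
- petri_dish: loose clear petri dish, 61 mm diameter, 15 mm high, a bystander. Origin: centre of its underside.
- timer: loose white digital timer, 37 x 68 x 64 mm high, a bystander. Origin: centre of its underside.
- jar: loose orange jar with red lid, 69 mm diameter, 100 mm high, a bystander. Origin: centre of its underside.
Mind the look-alikes: they are no part of the job. What is shaped like the green_bottle but yellow is not meant. Leave any yellow look-alike of the clip alone.

How it is judged:
At the end, for the whole second after the job is handed in: All three bottles stand on the blue tray's floor, wholly inside, tilt under 0.12 rad; the marker lies flat (within 0.17 rad) in the grey tray, the clip and the pen lie in the grey tray, none resting on its rim; bottles, marker and clip at rest (x of orange_bottle in the frame of blue_tray between -0.078 and 0.078 m and y of orange_bottle in the frame of blue_tray between -0.063 and 0.063 m and z of orange_bottle in the frame of blue_tray between 0 and 0.012 m and angle between each of orange_bottle, white_bottle, green_bottle's own z axis and vertical below 0.12 rad and linear speed of each of orange_bottle, white_bottle, green_bottle, marker, clip below 0.02 m/s and x of white_bottle in the frame of blue_tray between -0.078 and 0.078 m and y of white_bottle in the frame of blue_tray between -0.063 and 0.063 m and z of white_bottle in the frame of blue_tray between 0 and 0.012 m and x of green_bottle in the frame of blue_tray between -0.078 and 0.078 m and y of green_bottle in the frame of blue_tray between -0.063 and 0.063 m and z of green_bottle in the frame of blue_tray between 0 and 0.012 m and x of marker in the frame of grey_tray between -0.075 and 0.075 m and y of marker in the frame of grey_tray between -0.066 and 0.066 m and z of marker in the frame of grey_tray between -0.003 and 0.024 m and angle between marker's own y axis and vertical above 1.4 rad and x of clip in the frame of grey_tray between -0.074 and 0.074 m and y of clip in the frame of grey_tray between -0.055 and 0.055 m and z of clip in the frame of grey_tray between 0 and 0.024 m and x of pen in the frame of grey_tray between -0.085 and 0.085 m and y of pen in the frame of grey_tray between -0.071 and 0.071 m and z of pen in the frame of grey_tray between -0.003 and 0.024 m); the robot touches nothing.
It fails at once if the petri dish is moved by more than 30 mm (distance of petri_dish from where it was at the start of the episode above 0.03 m).
It fails at once if the timer is moved by more than 30 mm (distance of timer from where it was at the start of the episode above 0.03 m).
It fails at once if the orange jar is moved by more than 30 mm (distance of jar from where it was at the start of the episode above 0.03 m).
It fails at once if the white bottle in the blue tray is knocked over (angle between white_bottle's own z axis and vertical above 0.7 rad).
It fails at once if the green bottle in the blue tray is knocked over (angle between green_bottle's own z axis and vertical above 0.7 rad).
It also fails if it takes over 66 s, if anything falls off the work surface, if the arm or the gripper's body presses on something with over 40 N, if the wrist force passes 120 N, or if a joint passes its speed limit or range.

ROBOT

A 6-joint arm with a two-finger parallel gripper is mounted at the origin on a cart in front of the work surface, level with it; the furniture and walls round the work are solid. World frame = base frame: x ahead of the robot, y to its left, z up, the work surface at z = 0. Lengths are in m, angles in rad, forces in N, time in s.
With the tool pointing down it reaches from about 0.3 to 0.85 m from the base axis. Payload 5.4 kg.
Tool frame: the origin (TCP) lies midway between the tips of the shut fingers; the grasp point (between the pads) lies 19 mm behind it; z points along the fingers, y is the line along which they close (so a half turn about z gives the same grasp; the last joint's range is limited). The gripper opens to 85 mm and grips with 20 to 120 N. Pads are 22 mm wide; open, the fingers measure 114 mm over their backs; the gripper's body (76 mm by 85 mm) begins 54 mm behind the grasp point. The pads swing forward as they close: fully open they stand 13 mm farther back than shut.
Start: joints at [-1.351, 0.158, 1.597, -0, 1.386, -0.21], TCP at [0.24, -0.523, 0.231] pointing down, gripper open.
Joint ranges: [-2.91, 2.91], [-0.94, 2.29], [0.18, 2.7], [-1.29, 4.43], [0.17, 2.64], [-3, 3]. Speed limits (rad/s): [2.57, 2.57, 3.14, 3.14, 3.14, 3.14].

INTERFACE

Orientations are given as a unit quaternion [w, x, y, z].
In Python, from cell import manip, vision, ticket gives the robot as it stands. The module is installed in compiled form; this text tells all that it offers.
- The arm moves only by the tool step_arm, never from a script. Its argument "rows" is text: rows parted by semicolons, each of 7 numbers parted by spaces: the shift along the tool's x, y, z in units of 25 mm (1.0 is 25 mm), then the turn, a rotation vector about the tool's x, y, z in units of 5 degrees (1.0 is 5 degrees), then the opening, from -1 (shut) to 1 (fully open). In form: dx dy dz ax ay az grip; .... A call has 1 to 5 rows; each row is the pose to reach, as a shift and turn from the pose commanded when the call began, along the tool's axes at that moment; what a row does not reach only later rows make up. A row lasts 1/12 s, in which the tool goes at most 41.7 mm and 7.16 degrees, less where a joint would pass 70% of its speed; a pose out of reach is approached as far as the arm can. A call with a gripper value outside its range is refused whole. The fingers move at their own pace and stop on an object; "newtons" is the grip in N (left out, the last holds). Time passes only in rows, so rows that repeat a pose let the fingers close. It gives the time, the measured TCP pose, the force, the opening and the grip force at its end, in the units of the state.
- manip.get_obs(): the state, without advancing time (a new reading comes with each control period).
- vision.read_camera(name): name is "side" or "top" or "wrist"; returns (picture, depth): 420x560x3 uint8, red, green, blue; 420x560 float32, m along the optical axis (not along the pixel's ray), 0 where there is no reading.
- vision.camera_params(name): a dict with "intrinsics" (3x3 intrinsics, pixels), "T" (4x4, takes a point from camera to world coordinates); the wrist camera has in their place "tool_from_camera" (4x4, takes a point from camera to tool coordinates, whose origin is the TCP and whose axes are the flange's). Camera axes: x right, y down, z forward; pixel columns grow to the right and rows downward; lengths in m; the calibration is good to about 2 mm. A picture is of the moment at which its call begins: read the wrist's pose just before it. camera_params takes no time and is no camera call.
- ticket.hand_in(): hands the job in; it is judged then, once.
The state is a dict: "clock": time; "qpos": joint angles; "qd": joint speeds; "tau": joint torques, N m; "position": TCP position; "tool_rot": TCP orientation; "contact_force": force on the tool from outside, world axes, zero at the start; "ft_torque": the same for the moment, N m; "gripper_width": finger opening in m; "grip_force": force on a finger pad.
Only numpy, scipy, OpenCV 4.12 (cv2) and the standard library are available. Lean on these libraries where they do the work, as an engineer would, in place of code of your own. Each camera call takes 0.05 s, during which the arm holds its last target. There are 200 camera calls.

## Working session

There is one attempt and no reset: what is moved stays moved. The work goes in short steps, Python scripts to look and compute and a tool call to move; the robot and the scene stay as the last step left them, time stands still between calls to the robot, and variables do not carry over. Pictures are saved under pics/ and viewed, at most 10 in all, crops included, and the job is handed in when it is done.

Besides the shell and the picture viewer there is one more tool, called after ">>>" by a JSON object that holds its "name" and its "arguments". step_arm: Moves the arm, as the interface text tells. Its arguments: {"type":"object","properties":{"rows":{"type":"string"},"newtons":{"type":"number"}},"required":["rows"]}

```bash
mkdir -p pics
python3 - <<'E'
from cell import manip, vision, ticket
import cv2,numpy as np
o=manip.get_obs();print(o)
for n in("top","side"):
    p,d=vision.read_camera(n);np.savez(f"{n}0.npz",p=p,d=d);cv2.imwrite(f"pics/{n}0.png",p[:,:,::-1])
    c=vision.camera_params(n);print(n,np.round(c["intrinsics"],1).tolist(),np.round(c["T"],4).tolist())
print(vision.camera_params("wrist"))
E
```

```text
{'clock': 0.0, 'qpos': array([-1.35110611e+00,  1.59074851e-01,  1.59824125e+00,  2.10480066e-05,
        1.38619291e+00, -2.10095329e-01]), 'qd': array([ 1.11378230e-03,  3.33171703e-04, -1.45734896e-03, -6.90676807e-04,
       -9.81549500e-05, -2.03765403e-03]), 'tau': array([ 9.86370687e-04, -3.96000659e+01, -3.31429374e+01, -1.80960842e-04,
        8.52939062e-03,  5.61678405e-06]), 'position': array([ 0.23944371, -0.52211157,  0.23029789]), 'tool_rot': array([-9.58217034e-04,  9.76999231e-01,  2.13240671e-01,  5.74642881e-06]), 'contact_force': array([-0.72685672, -0.30351969,  0.29114828]), 'ft_torque': array([ 0.01251275, -0.00375918,  0.00103057]), 'grip_force': 0.0, 'gripper_width': 0.08577950701871274}
top [[481.6, 0.0, 279.7], [0.0, 481.6, 215.6], [0.0, 0.0, 1.0]] [[0.0148, -0.9857, 0.1677, 0.3695], [-0.9998, -0.0165, -0.0082, -0.0162], [0.0109, -0.1675, -0.9858, 1.3716], [0.0, 0.0, 0.0, 1.0]]
side [[474.7, 0.0, 261.1], [0.0, 474.7, 207.2], [0.0, 0.0, 1.0]] [[0.995, -0.0715, 0.0693, 0.501], [-0.0971, -0.541, 0.8354, -0.9347], [-0.0223, -0.838, -0.5452, 0.6502], [0.0, 0.0, 0.0, 1.0]]
{'intrinsics': array([[367.33663056,   0.        , 281.90828376],
       [  0.        , 367.33663056, 204.57981749],
       [  0.        ,   0.        ,   1.        ]]), 'tool_from_camera': array([[-3.71807403e-04, -9.45137900e-01, -3.26671411e-01,
         8.41850046e-02],
       [ 9.99999931e-01, -3.50553720e-04, -1.23934232e-04,
        -1.29701777e-03],
       [ 2.61906176e-06, -3.26671435e-01,  9.45137965e-01,
        -1.42249354e-01],
       [ 0.00000000e+00,  0.00000000e+00,  0.00000000e+00,
         1.00000000e+00]])}
```

View pics/top0.png

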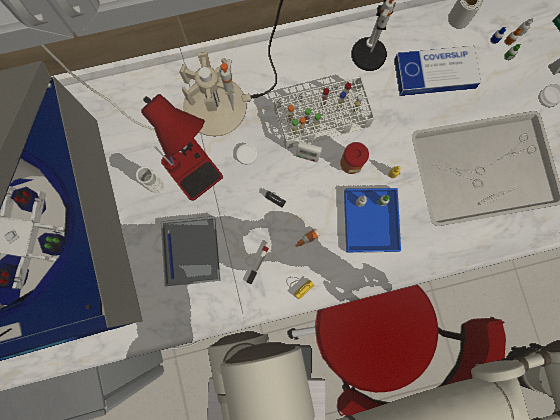

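View pics/side0.png

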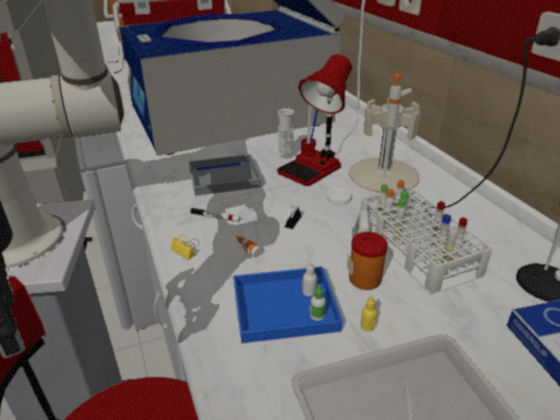

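The top view shows the blue tray near (370,219), the grey tray near (190,251), the orange bottle at (307,238), the marker at (257,261), the black clip at (272,197) and the yellow decoy clip at (301,288). The jar is at (355,157), the timer near (305,150) and the petri dish at (245,153). The side view agrees.

```bash
cat > h.py <<'E'
import numpy as np,cv2
from cell import manip,vision
from scipy.spatial.transform import Rotation as R
def tool(o=None):
    o=o or manip.get_obs(); T=np.eye(4); T[:3,:3]=R.from_quat(o["tool_rot"],scalar_first=True).as_matrix(); T[:3,3]=o["position"]; return T
def cam(n):
    c=vision.camera_params(n); return c["intrinsics"],(c["T"] if "T" in c else tool()@c["tool_from_camera"])
def plane(K,T,uv,z):
    uv=np.atleast_2d(uv).astype(float)
    d=np.c_[uv,np.ones(len(uv))]@np.linalg.inv(K).T@T[:3,:3].T
    return T[:3,3]+d*((z-T[2,3])/d[:,2])[:,None]
def cloud(K,T,d):
    v,u=np.indices(d.shape); r=np.stack([(u-K[0,2])/K[0,0],(v-K[1,2])/K[1,1],np.ones(d.shape)],-1)*d[...,None]
    return r@T[:3,:3].T+T[:3,3]
def rect(K,T,mask,z):
    "largest blob -> world centre, long axis angle, size, on plane z"
    n,l,s,c=cv2.connectedComponentsWithStats(mask.astype(np.uint8)); i=1+np.argmax(s[1:,4])
    v,u=np.nonzero(l==i); P=plane(K,T,np.c_[u,v],z)[:,:2]
    (c,wh,a)=cv2.minAreaRect((P*1000).astype(np.float32))
    B=cv2.boxPoints((c,wh,a)); e=max((B[1]-B[0],B[2]-B[1]),key=np.linalg.norm)
    return np.round(np.array(c)/1000,4),round(float(np.arctan2(e[1],e[0])),3),np.round(sorted(wh)),s[i,4]
E
python3 - <<'E'
from h import *
p,d=[np.load("top0.npz")[k] for k in"pd"];K,T=cam("top")
C=cloud(K,T,d);H=cv2.cvtColor(p,cv2.COLOR_RGB2HSV).astype(int);h,s,v=H[...,0],H[...,1],H[...,2]
def roi(m,x0,x1,y0,y1):
    q=np.zeros(m.shape,bool);q[y0:y1,x0:x1]=1;return m&q
print("blue",rect(K,T,roi((h>95)&(h<125)&(s>130),330,410,175,260),.02))
z=C[...,2]
print("heights: bottle",z[225:250,295:322].max().round(3),"bench",np.median(z[280:300,220:240]).round(3))
hi=(z>.006)
for n,b,pl in(("grey",(155,225,208,292),.028),("bottle",(292,325,224,252),.013),("marker",(240,275,235,290),.008),("clip",(255,290,183,212),.015),("timer?",(285,328,135,165),.06),("jar",(338,372,140,176),.1),("yel",(284,318,270,302),.02)):
    print(n,rect(K,T,roi(hi,*b),pl), roi(hi,*b)[b[2]:b[3],b[0]:b[1]].sum(), np.round(np.percentile(z[b[2]:b[3],b[0]:b[1]],[50,99]),3))
big=cv2.resize(p[140:300,155:410],None,fx=3.1,fy=3.1,interpolation=cv2.INTER_CUBIC);cv2.imwrite("pics/c1.png",big[:,:,::-1])
E
```

```text
blue (array([ 0.5928, -0.2912]), 0.03, array([152., 182.]), np.int32(3097))
heights: bottle 1.372 bench -0.0
grey (array([0.4949, 0.2227]), 0.116, array([155., 187.]), np.int32(1083)) 1616 [0.003 0.031]
bottle (array([ 0.5351, -0.1063]), -0.966, array([29., 77.]), np.int32(191)) 210 [0.001 0.029]
marker (array([0.4665, 0.0314]), -0.431, array([ 15., 126.]), np.int32(246)) 284 [0.   0.02]
clip (array([ 0.6519, -0.015 ]), 1.06, array([26., 65.]), np.int32(154)) 174 [0.001 0.043]
timer? (array([ 0.7883, -0.0934]), -1.558, array([ 77., 108.]), np.int32(570)) 582 [0.004 0.074]
jar (array([ 0.7503, -0.2285]), -0.406, array([68., 93.]), np.int32(672)) 682 [0.039 0.104]
yel (array([ 0.394 , -0.0968]), -0.781, array([21., 61.]), np.int32(160)) 175 [0.    0.042]
```

View pics/c1.png

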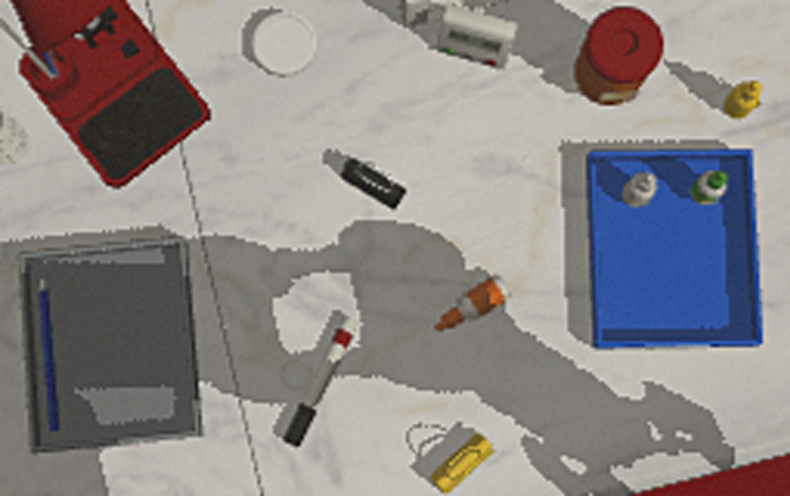

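The crop shows the bottle lying with its base at crop (500,290) and its cap tip at (437,328), so the cap points to +y/-x. The marker runs from (343,335) to (297,430), the black clip lies at (372,183), and the pen is at the left side of the grey tray. The sizes match those given. I'll do the marker first.

```bash
cat >> h.py <<'E'
def pose(p,yaw,tilt=0):
    "tool down, tool y at angle yaw; tilt = turn about tool y"
    y=np.array([np.cos(yaw),np.sin(yaw),0]);z=np.array([0,0,-1.]);M=np.eye(4)
    M[:3,:3]=np.c_[np.cross(y,z),y,z]@R.from_rotvec([0,tilt,0]).as_matrix();M[:3,3]=p;return M
def plan(*targets,start=None,maxd=.19,maxa=30):
    A=tool() if start is None else start
    for k,B in enumerate(targets):
        w=R.from_matrix(A[:3,:3].T@B[:3,:3]).as_rotvec()
        n=max(1,int(np.ceil(max(np.linalg.norm(B[:3,3]-A[:3,3])/maxd,np.degrees(np.linalg.norm(w))/maxa))))
        P0,R0=A[:3,3],A[:3,:3]
        for i in range(n):
            M=np.eye(4);M[:3,3]=P0+(B[:3,3]-P0)*(i+1)/n;M[:3,:3]=R0@R.from_rotvec(w*(i+1)/n).as_matrix()
            dp=A[:3,:3].T@(M[:3,3]-A[:3,3])/.025;dw=np.degrees(R.from_matrix(A[:3,:3].T@M[:3,:3]).as_rotvec())/5
            print(k,i,*[f"{x:.2f}" for x in(*dp,*dw)]);A=M
    return A
E
python3 - <<'E'
from h import *
plan(pose([.4665,.0314,.14],-2.0),pose([.4665,.0314,.005],-2.0))
E
```

```text
0 0 4.37 -4.08 0.91 -0.01 0.00 2.46
0 1 3.40 -4.92 0.91 -0.01 0.00 2.46
0 2 2.27 -5.53 0.91 -0.01 0.00 2.46
0 3 1.04 -5.89 0.91 -0.01 0.00 2.46
1 0 -0.00 -0.00 5.40 0.00 -0.00 -0.00
```

>>> {"name": "step_arm", "arguments": {"rows": "4.37 -4.08 0.91 0 0 2.46 1;4.37 -4.08 0.91 0 0 2.46 1;4.37 -4.08 0.91 0 0 2.46 1;4.37 -4.08 0.91 0 0 2.46 1;4.37 -4.08 0.91 0 0 2.46 1"}}

```text
clock: 0.52
position: [0.2975, -0.3793, 0.2067]
tool_rot: [-0.003, 0.994, 0.109, -0.0]
contact_force: [0.9, 1.0, -0.0]
gripper_width: 0.0853
grip_force: 0.0
```

>>> {"name": "step_arm", "arguments": {"rows": "3.4 -4.92 0.91 0 0 2.46 1;3.4 -4.92 0.91 0 0 2.46 1;3.4 -4.92 0.91 0 0 2.46 1;3.4 -4.92 0.91 0 0 2.46 1;3.4 -4.92 0.91 0 0 2.46 1"}}

```text
clock: 0.93
position: [0.3537, -0.242, 0.1844]
tool_rot: [-0.002, 1.0, 0.002, -0.001]
contact_force: [0.7, -0.8, -0.5]
gripper_width: 0.0856
grip_force: 0.0
```

>>> {"name": "step_arm", "arguments": {"rows": "2.27 -5.53 0.91 0 0 2.46 1;2.27 -5.53 0.91 0 0 2.46 1;2.27 -5.53 0.91 0 0 2.46 1;2.27 -5.53 0.91 0 0 2.46 1;2.27 -5.53 0.91 0 0 2.46 1"}}

```text
clock: 1.35
position: [0.4105, -0.1034, 0.1619]
tool_rot: [-0.001, 0.995, -0.104, -0.001]
contact_force: [-0.4, 0.0, -0.3]
gripper_width: 0.0856
grip_force: 0.0
```

>>> {"name": "step_arm", "arguments": {"rows": "1.04 -5.89 0.91 0 0 2.46 1;1.04 -5.89 0.91 0 0 2.46 1;1.04 -5.89 0.91 0 0 2.46 1;1.04 -5.89 0.91 0 0 2.46 1;1.04 -5.89 0.91 0 0 2.46 1"}}

```text
clock: 1.77
position: [0.4676, 0.0348, 0.1393]
tool_rot: [-0.001, 0.978, -0.21, -0.001]
contact_force: [0.8, -0.7, -0.2]
gripper_width: 0.0853
grip_force: 0.0
```

Run:
```python
from h import *
o=manip.get_obs();K,T=cam("wrist");p,d=vision.read_camera("wrist")
print(o["clock"],o["position"].round(4),o["qpos"].round(2)); cv2.imwrite("pics/w1.png",p[:,:,::-1])
C=cloud(K,T,d);z=C[...,2]
x,y=C[...,0],C[...,1]
for n,m,h in(("marker",(z>.006)&(z<.025)&(abs(x-.467)<.085)&(abs(y-.031)<.06),.012),("bottle",(z>.005)&(z<.035)&(abs(x-.535)<.05)&(abs(y+.106)<.05),.013),("clip",(z>.006)&(z<.05)&(abs(x-.652)<.05)&(abs(y+.015)<.05),.02)):
    print(n,m.sum(),rect(K,T,m,h) if m.sum()>50 else "")
plan(pose([.4665,.0314,.005],-2.0))
```

```text
1.7667 [0.4676 0.0348 0.1393] [-0.19 -0.03  1.98  0.    1.19  1.81]
marker 3199 (array([0.465 , 0.0325]), -0.429, array([ 16., 128.]), np.int32(3199))
bottle 2486 (array([ 0.534 , -0.0977]), -1.198, array([27., 63.]), np.int32(2486))
clip 0 
0 0 -0.00 0.04 5.39 0.00 0.01 0.06
```

View pics/w1.png

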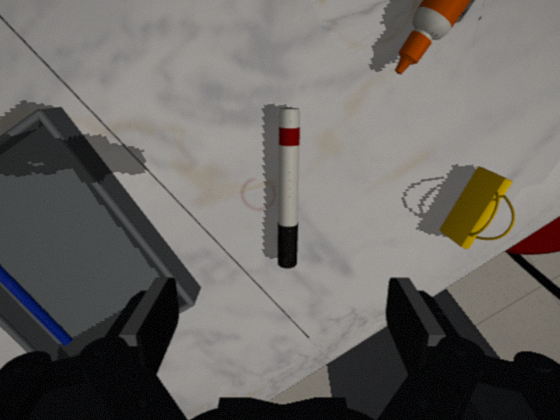

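The wrist view shows the marker at (288,187), parallel to the fingers, with the yellow clip well to the right at (478,208). I'll go down and grip.

>>> {"name": "step_arm", "arguments": {"rows": "0 0.04 2.6 0 0 0 0.3;0 0.04 4.2 0 0 0 0;0 0.04 5.2 0 0 0 0;0 0.04 5.39 0 0 0 0;0 0.04 5.39 0 0 0 -0.3", "newtons": 40}}

```text
clock: 2.23
position: [0.4632, 0.0287, 0.0029]
tool_rot: [0.0, 0.977, -0.214, -0.004]
contact_force: [-0.2, 1.0, 0.0]
gripper_width: 0.0319
grip_force: 0.0
```

>>> {"name": "step_arm", "arguments": {"rows": "0 0 0 0 0 0 -1;0 0 0 0 0 0 -1;0 0 0 0 0 0 -1;0 0 0 0 0 0 -1;0 0 0 0 0 0 -1"}}

```text
clock: 2.65
position: [0.468, 0.0291, 0.0076]
tool_rot: [0.0, 0.977, -0.213, 0.002]
contact_force: [-0.2, -1.0, 7.4]
gripper_width: 0.014
grip_force: 44.6
```

>>> {"name": "step_arm", "arguments": {"rows": "0 0 -1.5 0 0 0 -1;0 0 -3 0 0 0 -1;0 0 -4 0 0 0 -1;0 0 -4 0 0 0 -1"}}

```text
clock: 2.98
position: [0.4708, 0.0288, 0.1123]
tool_rot: [-0.0, 0.977, -0.213, 0.006]
contact_force: [0.9, 0.3, 0.8]
gripper_width: 0.0144
grip_force: 43.7
```

Run:
```python
from h import *
plan(pose([.49,.19,.16],-1.57))
```

```text
0 0 -1.96 -6.19 -1.92 -0.00 -0.15 -4.92
```

>>> {"name": "step_arm", "arguments": {"rows": "-1.96 -6.19 -1.92 0 0 -4.92 -1;-1.96 -6.19 -1.92 0 0 -4.92 -1;-1.96 -6.19 -1.92 0 0 -4.92 -1;-1.96 -6.19 -1.92 0 0 -4.92 -1;-1.96 -6.19 -1.92 0 0 -4.92 -1"}}

```text
clock: 3.4
position: [0.4873, 0.1965, 0.1564]
tool_rot: [-0.002, 1.0, 0.004, 0.003]
contact_force: [0.3, 0.8, -0.2]
gripper_width: 0.0141
grip_force: 43.7
```

Run:
```python
from h import *
vision.read_camera("wrist")
K,T=cam("wrist");p,d=vision.read_camera("wrist");print(manip.get_obs()["position"])
C=cloud(K,T,d);z=C[...,2];x,y=C[...,0],C[...,1]
m=(z>.02)&(z<.04)&(x>.37)&(x<.62)&(y>.12)&(y<.34)
print(m.sum(),rect(K,T,m,.028),x[m].min(),x[m].max(),y[m].min(),y[m].max())
H=cv2.cvtColor(p,cv2.COLOR_RGB2HSV);b=(H[...,0]>105)&(H[...,0]<130)&(H[...,1]>130)
print("pen",rect(K,T,b,.008))
n=(d>0)&(z>.02)&(z<.12)&(x>.3)
l,cc=[],[]
cv2.imwrite("pics/w2.png",p[:,:,::-1])
# inner floor right edge
fl=(z>.001)&(z<.007)&(x>.38)&(x<.61)&(y>.13)&(y<.33);print("floor",rect(K,T,fl,.004))
```

```text
[0.48601872 0.1921838  0.15404276]
6362 (array([0.4955, 0.2235]), 0.118, array([150., 180.]), np.int32(6362)) 0.3966312283152651 0.5932990212657568 0.13806782693835712 0.309416886691304
pen (array([0.479 , 0.2799]), 0.137, array([  9., 129.]), np.int32(1553))
floor (array([0.4937, 0.2241]), 0.118, array([144., 174.]), np.int32(29503))
```

View pics/w2.png

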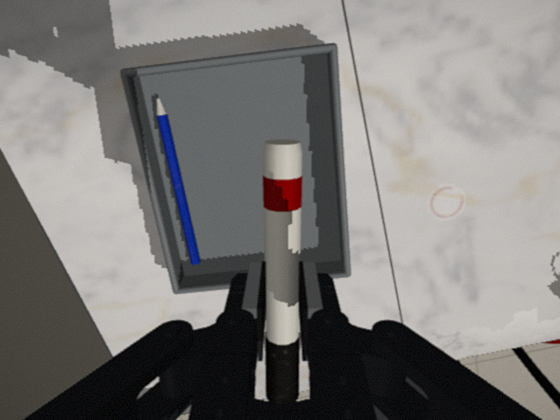

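The wrist view shows the whole grey tray, with rim corners near (125,70), (335,47), (350,275) and (178,292). The pen lies along its left side, and the marker is held along the tray's length. The tray fit is exact at 150x180 mm, yaw 0.118.

Run:
```python
from h import *
A=plan(pose([.4939,.2357,.07],-1.453),pose([.4939,.2357,.012],-1.453))
A=plan(pose([.4939,.2357,.13],-1.453),pose([.60,.05,.16],-.75),start=A)
```

```text
0 0 0.32 -1.74 3.36 0.00 -0.01 -1.31
1 0 0.00 -0.00 2.32 0.00 0.00 0.00
0 0 -0.00 -0.00 -4.72 0.00 -0.00 0.00
1 0 1.67 3.94 -0.60 0.00 0.00 -4.03
1 1 0.21 4.27 -0.60 0.00 0.00 -4.03
```

>>> {"name": "step_arm", "arguments": {"rows": "0.32 -1.74 1 0 0 -1.31 -1;0.32 -1.74 2.2 0 0 -1.31 -1;0.32 -1.74 3.2 0 0 -1.31 -1;0.32 -1.74 3.36 0 0 -1.31 -1;0.32 -1.74 3.36 0 0 -1.31 -1"}}

```text
clock: 3.92
position: [0.4917, 0.2325, 0.0671]
tool_rot: [0.001, 0.998, 0.057, -0.003]
contact_force: [-0.0, -0.4, 0.2]
gripper_width: 0.014
grip_force: 43.7
```

>>> {"name": "step_arm", "arguments": {"rows": "0 0 1 0 0 0 -1;0 0 1.8 0 0 0 -1;0 0 2.3 0 0 0 -1;0 0 2.32 0 0 0 -1;0 0 2.32 0 0 0 -1"}}

```text
clock: 4.33
position: [0.4947, 0.2337, 0.0125]
tool_rot: [-0.0, 0.998, 0.057, 0.0]
contact_force: [0.2, -0.0, -0.0]
gripper_width: 0.0142
grip_force: 45.8
```

>>> {"name": "step_arm", "arguments": {"rows": "0 0 0 0 0 0 -1;0 0 0 0 0 0 -0.4;0 0 0 0 0 0 -0.3;0 0 0 0 0 0 -0.3;0 0 -0.3 0 0 0 -0.3"}}

```text
clock: 4.75
position: [0.4928, 0.234, 0.0183]
tool_rot: [0.0, 0.998, 0.057, -0.001]
contact_force: [-0.8, -0.5, -0.0]
gripper_width: 0.0302
grip_force: 0.0
```

>>> {"name": "step_arm", "arguments": {"rows": "0 0 -1.5 0 0 0 -0.3;0 0 -3 0 0 0 -0.3;0 0 -4.4 0 0 0 -0.3;0 0 -4.4 0 0 0 0.5"}}

```text
clock: 5.08
position: [0.4991, 0.2356, 0.1381]
tool_rot: [-0.001, 0.998, 0.058, 0.007]
contact_force: [0.8, 0.4, 0.8]
gripper_width: 0.0407
grip_force: 0.0
```

Run:
```python
from h import *
K,T=cam("wrist");p,d=vision.read_camera("wrist");C=cloud(K,T,d);z=C[...,2];x,y=C[...,0],C[...,1]
m=(z>.009)&(z<.03)&(abs(x-.494)<.07)&(abs(y-.236)<.025);print(rect(K,T,m,.018),z[m].max())
plan(pose([.652,-.015,.16],-.51))
```

```text
(array([0.4924, 0.2351]), 0.107, array([ 16., 127.]), np.int32(3193)) 0.022004813349959518
0 0 2.50 5.32 -0.49 0.02 -0.06 -5.42
0 1 -0.20 5.88 -0.50 0.02 -0.06 -5.42
```

The marker lies flat in the tray, measured at 16x127 mm with its top at 22 mm. Next is the clip.

>>> {"name": "step_arm", "arguments": {"rows": "2.5 5.32 -0.49 0 0 -5.42 1;2.5 5.32 -0.49 0 0 -5.42 1;2.5 5.32 -0.49 0 0 -5.42 1;2.5 5.32 -0.49 0 0 -5.42 1;2.5 5.32 -0.49 0 0 -5.42 1"}}

```text
clock: 5.55
position: [0.5737, 0.1045, 0.1414]
tool_rot: [0.001, 0.957, 0.29, 0.001]
contact_force: [0.9, -0.1, 0.1]
gripper_width: 0.0856
grip_force: 0.0
```

>>> {"name": "step_arm", "arguments": {"rows": "-0.2 5.88 -0.5 0 0 -5.42 1;-0.2 5.88 -0.5 0 0 -5.42 1;-0.2 5.88 -0.5 0 0 -5.42 1;-0.2 5.88 -0.5 0 0 -5.42 1;-0.2 5.88 -0.5 0 0 -5.42 1"}}

```text
clock: 5.97
position: [0.6501, -0.02, 0.1535]
tool_rot: [0.001, 0.863, 0.505, -0.0]
contact_force: [1.0, -0.4, -0.6]
gripper_width: 0.0856
grip_force: 0.0
```

Run:
```python
from h import *
vision.read_camera("wrist")
K,T=cam("wrist");p,d=vision.read_camera("wrist");print(manip.get_obs()["position"],manip.get_obs()["qpos"].round(2))
C=cloud(K,T,d);z=C[...,2];x,y=C[...,0],C[...,1]
w=(abs(x-.652)<.06)&(abs(y+.015)<.06)
dark=w&(p.max(-1)<60)&(z>.006)
print("dark",rect(K,T,dark,.02),np.percentile(z[dark],[5,50,95]));hi=w&(z>.006)&(z<.06);print("all",rect(K,T,hi,.02),z[hi].max())
top=w&(z>.022)&(z<.029);print("top",rect(K,T,top,.026))
lo=w&(z>.03);print("loops",x[lo].mean(),y[lo].mean(),lo.sum())
cv2.imwrite("pics/w3.png",p[:,:,::-1])
plan(pose([.652,-.015,.01],-.51))
```

```text
[ 0.64789539 -0.01575203  0.15262765] [-0.21  0.41  1.45  0.    1.28  0.3 ]
dark (array([ 0.409 , -0.0613]), -0.513, array([159., 189.]), np.int32(14814)) [0.16800302 0.21864038 0.23479844]
all (array([ 0.6511, -0.0119]), 1.045, array([20., 64.]), np.int32(1867)) 0.045870716157233316
top (array([ 0.6513, -0.0117]), 1.037, array([10., 60.]), np.int32(866))
loops 0.6513782026589806 -0.007281249789811057 32601
0 0 0.11 0.14 5.70 -0.03 0.00 -0.04
```

View pics/w3.png

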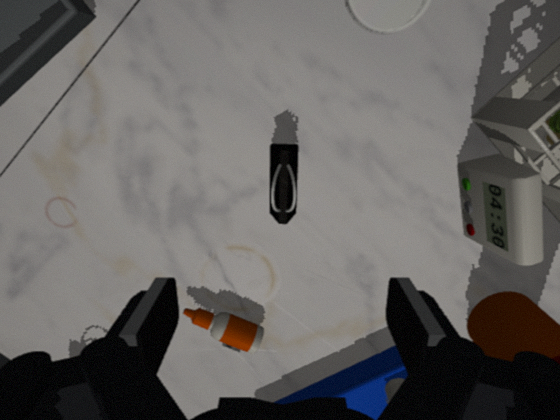

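The wrist view shows the black clip at (284,183), with its long axis parallel to the fingers and the wire loops on top. The timer is at (505,210) and the jar at (520,335), both clear of the fingers.

>>> {"name": "step_arm", "arguments": {"rows": "0.18 0.1 1.6 0 0 -0.2 0.6;0.18 0.1 3 0 0 -0.2 0.6;0.18 0.1 4.4 0 0 -0.2 0.6;0.18 0.1 5.5 0 0 -0.2 0.4;0.18 0.1 5.8 0 0 -0.2 0.2"}}

```text
clock: 6.48
position: [0.6471, -0.0101, 0.0023]
tool_rot: [-0.004, 0.858, 0.513, -0.004]
contact_force: [-1.7, 1.3, -0.3]
gripper_width: 0.0511
grip_force: 0.0
```

>>> {"name": "step_arm", "arguments": {"rows": "0 0 0 0 0 0 -0.5;0 0 0 0 0 0 -1;0 0 0 0 0 0 -1;0 0 0 0 0 0 -1;0 0 0 0 0 0 -1"}}

```text
clock: 6.9
position: [0.6548, -0.0133, 0.0115]
tool_rot: [0.001, 0.858, 0.513, 0.002]
contact_force: [-0.2, 2.6, 5.2]
gripper_width: 0.014
grip_force: 38.3
```

>>> {"name": "step_arm", "arguments": {"rows": "0 0 -1.5 0 0 0 -1;0 0 -3 0 0 0 -1;0 0 -4.5 0 0 0 -1;0 0 -5 0 0 0 -1;0 0 -5 0 0 0 -1"}}

```text
clock: 7.32
position: [0.6567, -0.0139, 0.1405]
tool_rot: [0.004, 0.858, 0.513, 0.004]
contact_force: [0.4, 0.2, -0.2]
gripper_width: 0.0134
grip_force: 37.2
```

Run:
```python
from h import *
c,s=np.cos(.118),np.sin(.118); t=lambda x,y,z:[.4953+c*x-s*y,.2238+s*x+c*y,z]
A=plan(pose(t(0,-.034,.12),-1.453),pose(t(0,-.034,.012),-1.453))
```

```text
0 0 2.10 -4.71 0.37 0.05 -0.05 5.50
0 1 -0.31 -5.15 0.38 0.05 -0.05 5.50
1 0 -0.00 -0.00 4.32 0.00 -0.00 0.00
```

>>> {"name": "step_arm", "arguments": {"rows": "2.1 -4.71 0.37 0 0 5.5 -1;2.1 -4.71 0.37 0 0 5.5 -1;2.1 -4.71 0.37 0 0 5.5 -1;2.1 -4.71 0.37 0 0 5.5 -1;2.1 -4.71 0.37 0 0 5.5 -1"}}

```text
clock: 7.73
position: [0.5709, 0.0908, 0.1221]
tool_rot: [-0.001, 0.956, 0.295, -0.002]
contact_force: [1.0, -0.0, -0.6]
gripper_width: 0.0137
grip_force: 37.3
```

>>> {"name": "step_arm", "arguments": {"rows": "-0.31 -5.15 0.38 0 0 5.5 -1;-0.31 -5.15 0.38 0 0 5.5 -1;-0.31 -5.15 0.38 0 0 5.5 -1;-0.31 -5.15 0.38 0 0 5.5 -1;-0.31 -5.15 0.38 0 0 5.5 -1"}}

```text
clock: 8.15
position: [0.4937, 0.1918, 0.1139]
tool_rot: [0.0, 0.998, 0.06, -0.001]
contact_force: [0.1, -0.7, 0.3]
gripper_width: 0.0135
grip_force: 37.4
```

Run:
```python
from h import *
vision.read_camera("wrist")
K,T=cam("side");p,d=vision.read_camera("side")
print(manip.get_obs()["position"],manip.get_obs()["grip_force"])
q=np.hstack([cv2.resize(p[100:240,150:300],None,fx=2.6,fy=2.6,interpolation=2),cv2.resize(vision.read_camera("wrist")[0],(400,364))])
cv2.imwrite("pics/s1.png",q[:,:,::-1])
c,s=np.cos(.118),np.sin(.118); t=lambda x,y,z:[.4953+c*x-s*y,.2238+s*x+c*y,z]
plan(pose(t(0,-.034,.05),-1.453),pose(t(0,-.034,.013),-1.453))
```

```text
[0.49604844 0.18996106 0.1148696 ] 37.38574126269668
0 0 0.11 -0.00 2.60 0.01 -0.01 0.04
1 0 -0.00 -0.00 1.48 0.00 -0.00 -0.00
```

View pics/s1.png

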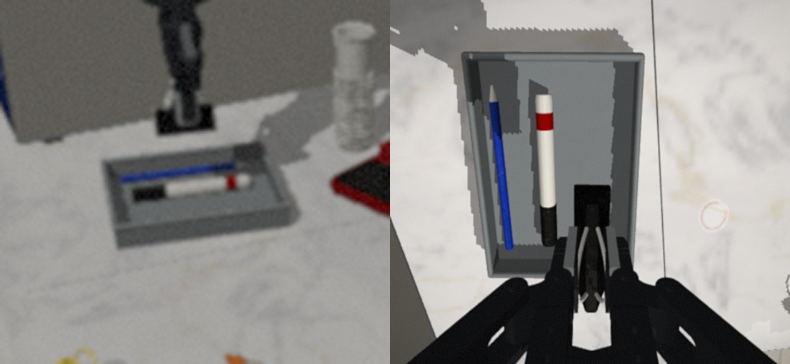

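The clip is held level along the tray's length, between the marker and the right wall; the pen and marker are lying undisturbed. I'll lower it.

>>> {"name": "step_arm", "arguments": {"rows": "0.11 0 1.3 0 0 0 -1;0.11 0 2.5 0 0 0 -1;0.11 0 3 0 0 0 -1;0.11 0 3.3 0 0 0 -1;0.11 0 3.5 0 0 0 -1"}}

```text
clock: 8.72
position: [0.4983, 0.1903, 0.027]
tool_rot: [0.0, 0.998, 0.059, -0.0]
contact_force: [0.6, 0.7, 0.2]
gripper_width: 0.0139
grip_force: 37.4
```

>>> {"name": "step_arm", "arguments": {"rows": "0 0 0.2 0 0 0 -1;0 0 0.35 0 0 0 -1;0 0 0.45 0 0 0 -1;0 0 0.5 0 0 0 -1"}}

```text
clock: 9.05
position: [0.4984, 0.1912, 0.0155]
tool_rot: [-0.0, 0.998, 0.059, 0.001]
contact_force: [-1.6, -0.0, 0.3]
gripper_width: 0.0139
grip_force: 37.5
```

>>> {"name": "step_arm", "arguments": {"rows": "0 0 0.1 0 0 0 -1;0 0 0.15 0 0 0 -1;0 0 0.15 0 0 0 -0.5;0 0 0.15 0 0 0 -0.3;0 0 0.15 0 0 0 -0.25"}}

```text
clock: 9.47
position: [0.4983, 0.1913, 0.0119]
tool_rot: [-0.0, 0.998, 0.059, 0.001]
contact_force: [-0.4, -1.0, -0.3]
gripper_width: 0.0321
grip_force: 0.0
```

>>> {"name": "step_arm", "arguments": {"rows": "0 0 -0.5 0 0 0 -0.25;0 0 -1.5 0 0 0 -0.25;0 0 -3 0 0 0 -0.25;0 0 -4.4 0 0 0 -0.25;0 0 -5 0 0 0 0"}}

```text
clock: 9.88
position: [0.5006, 0.1916, 0.1423]
tool_rot: [-0.0, 0.998, 0.059, 0.004]
contact_force: [1.0, 0.5, -0.2]
gripper_width: 0.0418
grip_force: 0.0
```

Run:
```python
from h import *
vision.read_camera("wrist")
K,T=cam("wrist");p,d=vision.read_camera("wrist");C=cloud(K,T,d);z=C[...,2];x,y=C[...,0],C[...,1]
c,s=np.cos(.118),np.sin(.118);X=c*(x-.4953)+s*(y-.2238);Y=-s*(x-.4953)+c*(y-.2238)
m=(z>.01)&(z<.06)&(abs(X)<.08)&(Y>-.066)&(Y<-.002)
print("clip",X[m].min(),X[m].max(),Y[m].min(),Y[m].max(),z[m].max())
m=(z>.01)&(z<.06)&(abs(X)<.08)&(Y>.0)&(Y<.035);print("marker",rect(K,T,m,.016))
# bottle from fresh top image
K,T=cam("top");p,d=vision.read_camera("top");H=cv2.cvtColor(p,cv2.COLOR_RGB2HSV).astype(int);C=cloud(K,T,d)
m=(H[...,0]<16)&(H[...,1]>110)&(H[...,2]>60);m[:222]=0;m[254:]=0;m[:,:290]=0;m[:,326:]=0
v,u=np.nonzero(m);P=plane(K,T,np.c_[u,v],.013)[:,:2];b=np.array([-.57,.82]);b/=np.linalg.norm(b)
print("orange",len(P),"s",np.percentile((P-[.535,-.106])@b,[0,100]),P.mean(0))
print(manip.get_obs()["qpos"].round(2))
```

```text
clip -0.03345999720724974 0.026991973398027988 -0.04150673608642689 -0.020728419364940243 0.05009166546289914
marker (array([0.4923, 0.2348]), 0.112, array([ 17., 127.]), np.int32(3069))
orange 126 s [-0.03083441  0.03736601] [ 0.53874903 -0.10911999]
[0.14 0.14 1.81 0.   1.19 1.59]
```

The clip is in place at tray y≈-0.031, with its loops topping out at 50 mm (4+45). Next is the bottle; I'll look at it from above first.

Run:
```python
from h import *
plan(pose([.535,-.106,.17],-2.536))
```

```text
0 0 0.01 3.99 -0.42 -0.01 -0.01 4.14
0 1 1.42 3.73 -0.42 -0.01 -0.01 4.14
0 2 2.65 2.99 -0.42 -0.01 -0.01 4.14
```

>>> {"name": "step_arm", "arguments": {"rows": "0 3.99 -0.42 0 0 4.14 1;0 3.99 -0.42 0 0 4.14 1;0 3.99 -0.42 0 0 4.14 1;0 3.99 -0.42 0 0 4.14 1"}}

```text
clock: 10.37
position: [0.5093, 0.089, 0.1458]
tool_rot: [0.001, 0.992, -0.125, -0.001]
contact_force: [-0.1, 0.1, 0.7]
gripper_width: 0.0851
grip_force: 0.0
```

>>> {"name": "step_arm", "arguments": {"rows": "1.42 3.73 -0.42 0 0 4.14 1;1.42 3.73 -0.42 0 0 4.14 1;1.42 3.73 -0.42 0 0 4.14 1;1.42 3.73 -0.42 0 0 4.14 1"}}

```text
clock: 10.7
position: [0.5216, -0.0094, 0.1565]
tool_rot: [0.0, 0.954, -0.3, -0.001]
contact_force: [-0.2, 0.4, 0.7]
gripper_width: 0.0855
grip_force: 0.0
```

>>> {"name": "step_arm", "arguments": {"rows": "2.65 2.99 -0.42 0 0 4.14 1;2.65 2.99 -0.42 0 0 4.14 1;2.65 2.99 -0.42 0 0 4.14 1;2.65 2.99 -0.42 0 0 4.14 1"}}

```text
clock: 11.03
position: [0.5338, -0.1079, 0.1671]
tool_rot: [0.0, 0.885, -0.466, -0.0]
contact_force: [-0.8, 0.5, -0.2]
gripper_width: 0.0853
grip_force: 0.0
```

Run:
```python
from h import *
vision.read_camera("wrist")
K,T=cam("wrist");p,d=vision.read_camera("wrist");print(manip.get_obs()["position"],manip.get_obs()["qpos"].round(2))
C=cloud(K,T,d);z=C[...,2];x,y=C[...,0],C[...,1]
m=(z>.004)&(z<.035)&(abs(x-.535)<.055)&(abs(y+.106)<.055)
c,a,wh,n=rect(K,T,m,.013);print(c,a,wh,n,"zmax",z[m].max())
# body part: high points; axis from PCA of high points
for lo in(.008,.02,):
    q=m&(z>lo);P=np.c_[x[q],y[q]];b=np.array([np.cos(2.176),np.sin(2.176)]);s=(P-[.535,-.106])@b
    l=(P-[.535,-.106])@np.array([-b[1],b[0]]);f=np.polyfit(s,l,1);print(lo,s.min(),s.max(),"lat",f,np.percentile(l,[2,98]))
cv2.imwrite("pics/w4.png",p[:,:,::-1])
```

```text
[ 0.53303421 -0.10462676  0.16647311] [-0.42  0.14  1.75  0.    1.25  2.12]
[ 0.5354 -0.1035] -0.981 [26. 76.] 2169 zmax 0.026754695108488546
0.008 -0.03514729988468508 0.0390470539676343 lat [-0.01384505 -0.00203806] [-0.01393347  0.01014377]
0.02 -0.03514729988468508 0.02743377650273779 lat [-0.00300141 -0.00198068] [-0.01163641  0.00774516]
```

View pics/w4.png

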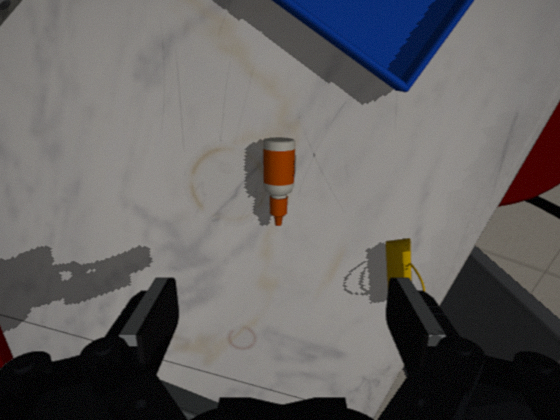

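The bottle is at (279,180) in the wrist view with its base up-image, and its length of 75 mm is right. The yellow clip is off to the right at (400,260). I'll pick tilted 50° (gripper over the cap side), so that the bottle stands when the tool leans 40° the other way.

Run:
```python
from h import *
b=np.array([np.cos(2.17),np.sin(2.17),0]);t=np.radians(50);a=-b*np.sin(t)-np.array([0,0,1])*np.cos(t)
tg=np.array([.5453,-.1174,.011]);G=pose(tg,-2.542,t)
print(G[:3,2],a)
plan(pose(tg-.11*a,-2.542,t),G,maxa=26)
```

```text
[ 0.43228365 -0.6324199  -0.64278761] [ 0.43203762 -0.63258801 -0.64278761]
0 0 -1.33 -0.07 1.70 -0.02 5.02 0.05
0 1 -1.93 -0.07 0.97 -0.02 5.02 0.05
1 0 -0.00 0.00 4.40 0.00 0.00 0.00
```

>>> {"name": "step_arm", "arguments": {"rows": "-1.33 -0.07 1.7 0 5.02 0 0.5;-1.33 -0.07 1.7 0 5.02 0 0.5;-1.33 -0.07 1.7 0 5.02 0 0.5;-1.33 -0.07 1.7 0 5.02 0 0.5;-1.33 -0.07 1.7 0 5.02 0 0.5"}}

```text
clock: 11.55
position: [0.5126, -0.0731, 0.1218]
tool_rot: [0.101, 0.867, -0.449, 0.19]
contact_force: [-0.4, -0.3, -0.8]
gripper_width: 0.064
grip_force: 0.0
```

>>> {"name": "step_arm", "arguments": {"rows": "-1.93 -0.07 0.97 0 5.02 0.1 0.5;-1.93 -0.07 0.97 0 5.02 0.1 0.5;-1.93 -0.07 0.97 0 5.02 0.1 0.5;-1.93 -0.07 0.97 0 5.02 0.1 0.5;-1.93 -0.07 0.97 0 5.02 0.1 0.5"}}

```text
clock: 11.97
position: [0.482, -0.0872, 0.1362]
tool_rot: [0.16, 0.839, -0.406, 0.325]
contact_force: [0.3, 0.1, 0.4]
gripper_width: 0.0643
grip_force: 0.0
```

Run:
```python
from h import *
vision.read_camera("wrist");o=manip.get_obs();print(o["qpos"].round(2),o["position"],o["contact_force"])
plan(pose([.5453,-.1174,.011],-2.542,np.radians(50)))
```

```text
[-0.13 -0.19  2.32 -0.91  0.65  2.99] [ 0.48184265 -0.08822806  0.1381538 ] [-0.30098086  0.05616133 -0.52910773]
0 0 -1.61 -1.29 5.42 -0.52 1.47 0.55
```

Joint 6 reached its limit (2.99), so a full tilt in this direction isn't possible. I'll pick the bottle up vertically, turn it about 33° so it lies in the arm's plane, set it down, and regrasp it tilted.

Run:
```python
from h import *
plan(pose([.5429,-.1141,.10],-2.542),pose([.5429,-.1141,.006],-2.542),pose([.5429,-.1141,.05],-2.542),pose([.5429,-.1141,.05],-1.97),maxa=34)
```

```text
0 0 0.34 -0.64 1.35 -0.12 -4.26 0.37
0 1 0.78 -0.67 1.13 -0.12 -4.26 0.37
1 0 0.00 -0.00 3.76 0.00 0.00 0.00
2 0 -0.00 -0.00 -1.76 0.00 -0.00 0.00
3 0 0.00 0.00 0.00 0.00 0.00 -6.55
```

>>> {"name": "step_arm", "arguments": {"rows": "0.34 -0.64 1.35 -0.12 -4.26 0.37 0.5;0.34 -0.64 1.35 -0.12 -4.26 0.37 0.5;0.34 -0.64 1.35 -0.12 -4.26 0.37 0.5;0.34 -0.64 1.35 -0.12 -4.26 0.37 0.5"}}

```text
clock: 12.35
position: [0.5167, -0.1015, 0.1199]
tool_rot: [0.077, 0.876, -0.446, 0.165]
contact_force: [0.3, -1.0, 1.1]
gripper_width: 0.064
grip_force: 0.0
```

>>> {"name": "step_arm", "arguments": {"rows": "0.78 -0.67 1.13 -0.12 -4.26 0.37 0.5;0.78 -0.67 1.13 -0.12 -4.26 0.37 0.5;0.78 -0.67 1.13 -0.12 -4.26 0.37 0.5;0.78 -0.67 1.13 -0.12 -4.26 0.37 0.5;0.78 -0.67 1.13 -0.12 -4.26 0.37 0.5"}}

```text
clock: 12.77
position: [0.5453, -0.1149, 0.0986]
tool_rot: [-0.002, 0.884, -0.468, 0.001]
contact_force: [-0.3, 0.8, 0.4]
gripper_width: 0.0635
grip_force: 0.0
```

Run:
```python
from h import *
vision.read_camera("wrist");o=manip.get_obs();print(o["qpos"].round(2),o["position"],o["contact_force"])
plan(pose([.5429,-.1141,.006],-2.542))
```

```text
[-0.43  0.25  1.77  0.    1.12  2.12] [ 0.54435295 -0.11385521  0.09844105] [ 0.34101307  0.9376932  -1.49914245]
0 0 -0.02 0.07 3.70 -0.04 0.01 -0.02
```

>>> {"name": "step_arm", "arguments": {"rows": "0 0.07 1.3 0 0 0 0.5;0 0.07 2.5 0 0 0 0.4;0 0.07 3.4 0 0 0 0.2;0 0.07 3.7 0 0 0 0;0 0.07 3.7 0 0 0 -0.2", "newtons": 25}}

```text
clock: 13.23
position: [0.5404, -0.1126, 0.0044]
tool_rot: [-0.002, 0.884, -0.467, -0.002]
contact_force: [0.4, -0.5, -0.5]
gripper_width: 0.0345
grip_force: 0.0
```

>>> {"name": "step_arm", "arguments": {"rows": "0 0 0 0 0 0 -0.5;0 0 0 0 0 0 -0.7;0 0 0 0 0 0 -0.7;0 0 0 0 0 0 -0.7;0 0 -0.2 0 0 0 -0.7"}}

```text
clock: 13.65
position: [0.5426, -0.1149, 0.0116]
tool_rot: [-0.002, 0.884, -0.468, 0.0]
contact_force: [-0.6, 0.9, 0.0]
gripper_width: 0.0245
grip_force: 27.7
```

>>> {"name": "step_arm", "arguments": {"rows": "0 0 -0.5 0 0 -1.5 -0.7;0 0 -0.7 0 0 -3 -0.7;0 0 -0.7 0 0 -4.2 -0.7;0 0 -0.7 0 0 -5.6 -0.7;0 0 -0.7 0 0 -6.55 -0.7"}}

```text
clock: 14.07
position: [0.5432, -0.1153, 0.0299]
tool_rot: [-0.002, 0.98, -0.197, 0.001]
contact_force: [-0.3, -0.6, -0.2]
gripper_width: 0.0243
grip_force: 27.7
```

>>> {"name": "step_arm", "arguments": {"rows": "0 0 0 0 0 0 -0.7;0 0 0.3 0 0 0 -0.7;0 0 0.6 0 0 0 -0.7;0 0 0.85 0 0 0 -0.7;0 0 0.88 0 0 0 -0.7"}}

```text
clock: 14.48
position: [0.5424, -0.1148, 0.0065]
tool_rot: [-0.002, 0.98, -0.2, -0.0]
contact_force: [-3.3, 1.5, 10.0]
gripper_width: 0.0242
grip_force: 29.0
```

>>> {"name": "step_arm", "arguments": {"rows": "0 0 -0.05 0 0 0 -0.4;0 0 -0.05 0 0 0 -0.2;0 0 -0.05 0 0 0 0;0 0 -0.05 0 0 0 0.2;0 0 -0.5 0 0 0 0.5"}}

```text
clock: 14.9
position: [0.5407, -0.1141, 0.0174]
tool_rot: [-0.002, 0.98, -0.2, -0.002]
contact_force: [0.5, 0.2, -0.7]
gripper_width: 0.062
grip_force: 0.0
```

>>> {"name": "step_arm", "arguments": {"rows": "0 0 -1.5 0 0 0 0.5;0 0 -3 0 0 0 0.5;0 0 -4.5 0 0 0 0.5;0 0 -5 0 0 0 0.5;0 0 -5 0 0 0 0.5"}}

```text
clock: 15.32
position: [0.5456, -0.1167, 0.1501]
tool_rot: [-0.001, 0.98, -0.2, 0.006]
contact_force: [-0.8, -0.5, 0.9]
gripper_width: 0.0642
grip_force: 0.0
```

Run:
```python
from h import *
vision.read_camera("wrist")
K,T=cam("wrist");p,d=vision.read_camera("wrist");o=manip.get_obs();print(o["position"],o["qpos"].round(2))
C=cloud(K,T,d);z=C[...,2];x,y=C[...,0],C[...,1]
m=(z>.004)&(z<.035)&(abs(x-.54)<.055)&(abs(y+.11)<.055)
c,a,wh,n=rect(K,T,m,.013);print(c,a,wh,n,"zmax",z[m].max())
q=m&(z>.008);P=np.c_[x[q],y[q]];be=2.74;b=np.array([np.cos(be),np.sin(be)]);n=np.array([-b[1],b[0]])
O=np.array([.5429,-.1141]);s=(P-O)@b;l=(P-O)@n;f=np.polyfit(s,l,1);be+=f[0];print("s",s.min(),s.max(),"lat",f,"angle",be)
b=np.array([np.cos(be),np.sin(be),0]);tg=np.r_[O+n*(f[1]-.0)+b[:2]*(s.min()+.020),.011]
t=np.radians(50);G=pose(tg,be-1.5*np.pi,t);print(tg,be-1.5*np.pi)
plan(pose(tg-.1*G[:3,2],be-1.5*np.pi,t),G,maxa=26)
```

```text
[ 0.54242399 -0.11529269  0.14456304] [-0.43  0.19  1.74  0.    1.21  1.54]
[ 0.5315 -0.1097] -0.417 [26. 77.] 2353 zmax 0.02710967500506989
s -0.024485699824190108 0.05019820181279021 lat [-1.09818678e-02  6.51751782e-05] angle 2.7290181321593336
[ 0.54698384 -0.11595862  0.011     ] -1.983370848225356
0 0 -1.44 -0.03 1.38 -0.04 4.99 0.05
0 1 -1.89 -0.03 0.64 -0.04 4.99 0.05
1 0 -0.00 0.00 4.00 0.00 -0.00 -0.00
```

>>> {"name": "step_arm", "arguments": {"rows": "-1.44 -0.03 1.38 0 4.99 0 0.5;-1.44 -0.03 1.38 0 4.99 0 0.5;-1.44 -0.03 1.38 0 4.99 0 0.5;-1.44 -0.03 1.38 0 4.99 0 0.5;-1.44 -0.03 1.38 0 4.99 0 0.5"}}

```text
clock: 15.83
position: [0.5039, -0.0974, 0.1039]
tool_rot: [0.04, 0.958, -0.195, 0.208]
contact_force: [0.0, 1.1, -1.6]
gripper_width: 0.064
grip_force: 0.0
```

>>> {"name": "step_arm", "arguments": {"rows": "-1.89 -0.03 0.64 0 4.99 0.05 0.5;-1.89 -0.03 0.64 0 4.99 0.05 0.5;-1.89 -0.03 0.64 0 4.99 0.05 0.5;-1.89 -0.03 0.64 0 4.99 0.05 0.5;-1.89 -0.03 0.64 0 4.99 0.05 0.5"}}

```text
clock: 16.25
position: [0.4709, -0.082, 0.0788]
tool_rot: [0.049, 0.913, -0.179, 0.363]
contact_force: [0.6, 0.4, 0.2]
gripper_width: 0.0642
grip_force: 0.0
```

Run:
```python
from h import *
vision.read_camera("wrist");o=manip.get_obs();print(o["qpos"].round(2),o["position"],o["contact_force"])
plan(pose([.547,-.116,.011],-1.983,np.radians(50)))
```

```text
[-0.51 -0.35  2.59  0.66  0.2   0.85] [ 0.47100076 -0.08187465  0.07847855] [-0.66394186  0.47220008 -0.95280531]
0 0 0.60 0.28 4.24 -0.67 1.42 0.00
```

Run:
```python
from h import *
from scipy.optimize import least_squares
D=[((-1.351,.159,1.598),(.2394,-.5221,.2303)),((-.21,.41,1.45),(.6479,-.0158,.1526)),((.14,.14,1.81),(.5006,.1916,.1423)),((-.19,-.03,1.98),(.4676,.0348,.1393)),((-.42,.14,1.75),(.533,-.1046,.1665)),((-.43,.25,1.77),(.5444,-.1139,.0984)),((-.43,.19,1.74),(.5424,-.1153,.1446))]
def f(p):
    e=[]
    for (q1,q2,q3),P in D:
        r=p[0]+p[1]*np.sin(q2)+p[2]*np.sin(q2+q3+p[5]); z=p[3]+p[1]*np.cos(q2)+p[2]*np.cos(q2+q3+p[5])
        X=np.array([r*np.cos(q1)-p[4]*np.sin(q1),r*np.sin(q1)+p[4]*np.cos(q1),z]);e+=list(X-P)
    return e
s=least_squares(f,[0,.45,.45,0,.12,0],x_scale=.1);print(s.x.round(3),np.abs(s.fun).max())
print("tilt now",np.degrees(np.arccos(-tool()[2,2])),tool()[:3,2])
p=s.x
# solve wrist plane IK for tilt th, tcp (r,z); L unknown wrist->tcp: try
for L in(.2,.25,.3):
  for r in(.55,.60,.65):
    out=[]
    for th in(35,40,45,50):
      t=np.radians(th)
      # tool-down TCP p[3] holds z0-L ; wrist = 
      W=(r-L*np.sin(t),.011+L*np.cos(t)-L)
      g=least_squares(lambda q:[p[0]+p[1]*np.sin(q[0])+p[2]*np.sin(q[0]+q[1]+p[5])-W[0],p[3]+p[1]*np.cos(q[0])+p[2]*np.cos(q[0]+q[1]+p[5])-W[1]],[0,2.]).x
      out.append((th,round(np.pi-t-g.sum(),2),round(g[1],2)))
    print(L,r,out)
```

```text
[ 0.004  0.385  0.515 -0.014  0.121  0.082] 0.004019519136835625
tilt now 43.00581063395624 [ 0.64592775 -0.21908964 -0.73128453]
0.2 0.55 [(35, np.float64(0.19), np.float64(2.1)), (40, np.float64(0.07), np.float64(2.13)), (45, np.float64(-0.05), np.float64(2.17)), (50, np.float64(-0.17), np.float64(2.19))]
0.2 0.6 [(35, np.float64(0.23), np.float64(1.96)), (40, np.float64(0.11), np.float64(2.0)), (45, np.float64(-0.01), np.float64(2.03)), (50, np.float64(-0.14), np.float64(2.06))]
0.2 0.65 [(35, np.float64(0.27), np.float64(1.82)), (40, np.float64(0.15), np.float64(1.86)), (45, np.float64(0.03), np.float64(1.9)), (50, np.float64(-0.1), np.float64(1.93))]
0.25 0.55 [(35, np.float64(0.16), np.float64(2.17)), (40, np.float64(0.03), np.float64(2.22)), (45, np.float64(-0.11), np.float64(2.25)), (50, np.float64(-0.24), np.float64(2.28))]
0.25 0.6 [(35, np.float64(0.19), np.float64(2.04)), (40, np.float64(0.06), np.float64(2.08)), (45, np.float64(-0.07), np.float64(2.12)), (50, np.float64(-0.21), np.float64(2.16))]
0.25 0.65 [(35, np.float64(0.23), np.float64(1.9)), (40, np.float64(0.1), np.float64(1.95)), (45, np.float64(-0.03), np.float64(1.99)), (50, np.float64(-0.17), np.float64(2.02))]
0.3 0.55 [(35, np.float64(0.12), np.float64(2.25)), (40, np.float64(-0.02), np.float64(2.3)), (45, np.float64(-0.16), np.float64(2.34)), (50, np.float64(-0.32), np.float64(2.37))]
0.3 0.6 [(35, np.float64(0.15), np.float64(2.12)), (40, np.float64(0.01), np.float64(2.17)), (45, np.float64(-0.13), np.float64(2.21)), (50, np.float64(-0.28), np.float64(2.25))]
0.3 0.65 [(35, np.float64(0.18), np.float64(1.98)), (40, np.float64(0.05), np.float64(2.03)), (45, np.float64(-0.09), np.float64(2.08)), (50, np.float64(-0.24), np.float64(2.12))]
```

In-plane outward tilt near the bench is limited to about 33° (joint 5), but sideways tilts of ±45° fit the joints. So I'll lay the bottle with its cap pointing to the arm's right; the uprighting is then a pure sideways roll with no yaw.

Run:
```python
from h import *
A=plan(pose([.5429,-.1141,.09],-1.983),pose([.5429,-.1141,.006],-1.983),pose([.5429,-.1141,.05],-1.983),maxa=34)
plan(pose([.55,-.06,.05],-.35),pose([.55,-.06,.007],-.35),start=A,maxa=33)
```

```text
0 0 1.31 0.07 0.90 -0.31 -4.29 0.14
0 1 1.55 0.04 0.36 -0.31 -4.29 0.14
1 0 0.00 0.00 3.36 -0.00 0.00 0.00
2 0 -0.00 0.00 -1.76 0.00 0.00 0.00
0 0 -0.20 -0.70 -0.00 0.00 -0.00 -6.24
0 1 0.19 -0.70 -0.00 0.00 0.00 -6.24
0 2 0.53 -0.50 -0.00 -0.00 0.00 -6.24
1 0 -0.00 0.00 1.72 0.00 0.00 -0.00
```

>>> {"name": "step_arm", "arguments": {"rows": "1.31 0.07 0.9 -0.31 -4.29 0.14 0.5;1.31 0.07 0.9 -0.31 -4.29 0.14 0.5;1.31 0.07 0.9 -0.31 -4.29 0.14 0.5;1.31 0.07 0.9 -0.31 -4.29 0.14 0.5;1.31 0.07 0.9 -0.31 -4.29 0.14 0.5"}}

```text
clock: 16.72
position: [0.5126, -0.1022, 0.0896]
tool_rot: [0.028, 0.962, -0.196, 0.187]
contact_force: [1.1, -1.4, 0.7]
gripper_width: 0.0645
grip_force: 0.0
```

>>> {"name": "step_arm", "arguments": {"rows": "1.55 0.04 0.36 -0.31 -4.29 0.14 0.5;1.55 0.04 0.36 -0.31 -4.29 0.14 0.5;1.55 0.04 0.36 -0.31 -4.29 0.14 0.5;1.55 0.04 0.36 -0.31 -4.29 0.14 0.5;1.55 0.04 0.36 -0.31 -4.29 0.14 0.5"}}

```text
clock: 17.13
position: [0.5442, -0.1157, 0.0907]
tool_rot: [0.002, 0.979, -0.206, 0.001]
contact_force: [-0.3, -0.3, 0.2]
gripper_width: 0.0642
grip_force: 0.0
```

Run:
```python
from h import *
vision.read_camera("wrist")
plan(pose([.5429,-.1141,.006],-1.983))
```

```text
0 0 -0.03 -0.04 3.39 0.03 -0.03 -0.02
```

>>> {"name": "step_arm", "arguments": {"rows": "0 0 1.3 0 0 0 0.5;0 0 2.5 0 0 0 0.4;0 0 3.2 0 0 0 0.2;0 0 3.35 0 0 0 0;0 0 3.35 0 0 0 -0.2"}}

```text
clock: 17.6
position: [0.5414, -0.1144, 0.0068]
tool_rot: [0.001, 0.979, -0.205, -0.0]
contact_force: [0.4, 0.2, 0.6]
gripper_width: 0.0344
grip_force: 0.0
```

>>> {"name": "step_arm", "arguments": {"rows": "0 0 0 0 0 0 -0.5;0 0 0 0 0 0 -0.7;0 0 0 0 0 0 -0.7;0 0 0 0 0 0 -0.7;0 0 -0.7 0 0 0 -0.7"}}

```text
clock: 18.02
position: [0.5416, -0.1145, 0.0237]
tool_rot: [0.001, 0.979, -0.205, -0.001]
contact_force: [0.2, -0.2, -1.5]
gripper_width: 0.0246
grip_force: 28.3
```

>>> {"name": "step_arm", "arguments": {"rows": "-0.2 -0.7 -0.8 0 0 -1.4 -0.7;-0.2 -0.7 -0.8 0 0 -2.8 -0.7;-0.2 -0.7 -0.8 0 0 -4.2 -0.7;-0.2 -0.7 -0.8 0 0 -5.6 -0.7;-0.2 -0.7 -0.8 0 0 -6.24 -0.7"}}

```text
clock: 18.43
position: [0.5467, -0.0974, 0.0465]
tool_rot: [0.002, 0.998, 0.068, 0.001]
contact_force: [0.4, 0.0, 0.0]
gripper_width: 0.0243
grip_force: 28.3
```

>>> {"name": "step_arm", "arguments": {"rows": "0.19 -0.7 0 0 0 -1.4 -0.7;0.19 -0.7 0 0 0 -2.8 -0.7;0.19 -0.7 0 0 0 -4.2 -0.7;0.19 -0.7 0 0 0 -5.6 -0.7;0.19 -0.7 0 0 0 -6.24 -0.7"}}

```text
clock: 18.85
position: [0.549, -0.0794, 0.0463]
tool_rot: [0.002, 0.943, 0.334, 0.001]
contact_force: [0.4, 1.3, -0.3]
gripper_width: 0.0243
grip_force: 28.3
```

>>> {"name": "step_arm", "arguments": {"rows": "0.53 -0.5 0 0 0 -1.4 -0.7;0.53 -0.5 0 0 0 -2.8 -0.7;0.53 -0.5 0 0 0 -4.2 -0.7;0.53 -0.5 0 0 0 -5.6 -0.7;0.53 -0.5 0 0 0 -6.24 -0.7"}}

```text
clock: 19.27
position: [0.5516, -0.0614, 0.0462]
tool_rot: [0.002, 0.818, 0.575, 0.0]
contact_force: [-0.6, 0.5, -0.4]
gripper_width: 0.0244
grip_force: 28.3
```

Run:
```python
from h import *
vision.read_camera("wrist");print(manip.get_obs()["qpos"].round(2),manip.get_obs()["grip_force"])
plan(pose([.55,-.06,.0075],-.35))
```

```text
[-0.33  0.33  1.8  -0.    1.02  0.02] 28.31106462981552
0 0 0.04 -0.08 1.55 0.04 0.03 0.05
```

>>> {"name": "step_arm", "arguments": {"rows": "0 0 0.5 0 0 0 -0.7;0 0 1 0 0 0 -0.7;0 0 1.4 0 0 0 -0.7;0 0 1.53 0 0 0 -0.7;0 0 1.53 0 0 0 -0.6"}}

```text
clock: 19.73
position: [0.5509, -0.0614, 0.0077]
tool_rot: [0.001, 0.82, 0.573, -0.001]
contact_force: [-6.4, 1.7, 15.1]
gripper_width: 0.0242
grip_force: 30.6
```

>>> {"name": "step_arm", "arguments": {"rows": "0 0 0 0 0 0 -0.4;0 0 0 0 0 0 -0.2;0 0 0 0 0 0 0;0 0 0 0 0 0 0.2;0 0 -0.5 0 0 0 0.5"}}

```text
clock: 20.15
position: [0.5486, -0.0606, 0.0173]
tool_rot: [-0.001, 0.82, 0.573, -0.002]
contact_force: [-0.4, -0.0, -0.0]
gripper_width: 0.062
grip_force: 0.0
```

>>> {"name": "step_arm", "arguments": {"rows": "0 0 -1.5 0 0 0 0.5;0 0 -3 0 0 0 0.5;0 0 -4.5 0 0 0 0.5;0 0 -5 0 0 0 0.5;0 0 -5 0 0 0 0.5"}}

```text
clock: 20.57
position: [0.5542, -0.062, 0.1506]
tool_rot: [0.006, 0.82, 0.573, 0.003]
contact_force: [0.8, -0.3, 0.6]
gripper_width: 0.064
grip_force: 0.0
```

Run:
```python
from h import *
vision.read_camera("wrist")
K,T=cam("wrist");p,d=vision.read_camera("wrist");o=manip.get_obs();print(o["position"],o["qpos"].round(2))
C=cloud(K,T,d);z=C[...,2];x,y=C[...,0],C[...,1]
m=(z>.004)&(z<.035)&(abs(x-.55)<.055)&(abs(y+.07)<.055)
c,a,wh,n=rect(K,T,m,.013);print(c,a,wh,n,"zmax",z[m].max())
be=-.35-np.pi/2;b=np.array([np.cos(be),np.sin(be)]);n=np.array([-b[1],b[0]])
q=m&(z>.008);P=np.c_[x[q],y[q]];O=np.array([.55,-.06]);s=(P-O)@b;l=(P-O)@n;f=np.polyfit(s,l,1);be+=f[0];print("s",s.min(),s.max(),"lat",f,"angle",be)
b=np.array([np.cos(be),np.sin(be),0]);tg=np.r_[O+n*f[1]+b[:2]*(s.min()+.020),.011]
t=np.radians(50);psi=be+np.pi/2;G=pose(tg,psi,t);print(tg,psi)
plan(pose(tg-.1*G[:3,2],psi,t),G,maxa=26)
```

```text
[ 0.55098984 -0.06101667  0.14517948] [-0.33  0.19  1.74 -0.    1.21  0.03]
[ 0.5459 -0.0718] 1.202 [27. 76.] 2365 zmax 0.026560941262667837
s -0.024347083697209414 0.050048481047995065 lat [-1.05533822e-03 -5.51422215e-05] angle -1.9218516650191557
[ 0.55144312 -0.05589914  0.011     ] -0.35105533822425916
0 0 -1.43 -0.03 1.40 0.02 5.02 0.01
0 1 -1.89 -0.03 0.66 0.02 5.02 0.01
1 0 0.00 0.00 4.00 -0.00 0.00 0.00
```

>>> {"name": "step_arm", "arguments": {"rows": "-1.43 -0.03 1.4 0 5 0 0.5;-1.43 -0.03 1.4 0 5 0 0.5;-1.43 -0.03 1.4 0 5 0 0.5;-1.43 -0.03 1.4 0 5 0 0.5;-1.43 -0.03 1.4 0 5 0 0.5"}}

```text
clock: 21.08
position: [0.5355, -0.0954, 0.1066]
tool_rot: [-0.125, 0.802, 0.557, 0.177]
contact_force: [-0.3, 0.6, -0.9]
gripper_width: 0.0641
grip_force: 0.0
```

>>> {"name": "step_arm", "arguments": {"rows": "-1.89 -0.03 0.66 0 5 0 0.5;-1.89 -0.03 0.66 0 5 0 0.5;-1.89 -0.03 0.66 0 5 0 0.5;-1.89 -0.03 0.66 0 5 0 0.5;-1.89 -0.03 0.66 0 5 0 0.5"}}

```text
clock: 21.5
position: [0.5232, -0.1274, 0.0719]
tool_rot: [-0.244, 0.744, 0.518, 0.345]
contact_force: [-0.2, 0.9, -0.6]
gripper_width: 0.0642
grip_force: 0.0
```

Run:
```python
from h import *
vision.read_camera("wrist");vision.read_camera("wrist");o=manip.get_obs();print(o["qpos"].round(2),o["position"],o["contact_force"])
plan(pose([.5514,-.0559,.011],-.351,np.radians(50)))
```

```text
[-0.88  0.49  1.77  0.73  1.45 -0.83] [ 0.5245786  -0.12703501  0.07404743] [ 0.11758376 -0.13541107  0.09048804]
0 0 0.04 0.03 3.95 -0.01 0.05 0.00
```

Tilt reached. I'll advance along the tool axis and grip.

>>> {"name": "step_arm", "arguments": {"rows": "0 0 1 0 0 0 0.5;0 0 2 0 0 0 0.4;0 0 3 0 0 0 0.3;0 0 3.7 0 0 0 0.2;0 0 3.95 0 0 0 0.1", "newtons": 30}}

```text
clock: 22.02
position: [0.5505, -0.0533, 0.0105]
tool_rot: [-0.242, 0.742, 0.521, 0.344]
contact_force: [-0.8, -0.1, 0.5]
gripper_width: 0.0471
grip_force: 0.0
```

>>> {"name": "step_arm", "arguments": {"rows": "0 0 0 0 0 0 -0.2;0 0 0 0 0 0 -0.5;0 0 0 0 0 0 -0.7;0 0 0 0 0 0 -0.7;0 0 0 0 0 0 -0.7"}}

```text
clock: 22.43
position: [0.5518, -0.0584, 0.0123]
tool_rot: [-0.239, 0.743, 0.52, 0.346]
contact_force: [0.1, -0.9, 2.1]
gripper_width: 0.0244
grip_force: 31.5
```

Run:
```python
from h import *
A=tool();print(A[:3,3])
t=np.radians(50);u=np.radians(-40)
B=A.copy();B[:3,3]=[.545,-.08,.16]
# blue tray
K,T=cam("top");p,d=vision.read_camera("top");H=cv2.cvtColor(p,cv2.COLOR_RGB2HSV).astype(int)
C=cloud(K,T,d);z=C[...,2];m=(H[...,0]>95)&(H[...,0]<125)&(H[...,1]>130);m[:175]=0;m[262:]=0;m[:,:330]=0;m[:,412:]=0
print("blue",rect(K,T,m,.02),rect(K,T,m&(z>.018)&(z<.04),.028))
x,y=C[...,0],C[...,1];w=(z>.045)&(z<.09)&(abs(x-.6)<.1)&(abs(y+.29)<.09);print("bottles",np.c_[x[w],y[w]][::6].round(3).tolist())
plan(B,pose([.545,-.10,.2],-.35,u),pose([.555,-.29,.16],0,u),start=A,maxa=30)
```

```text
[ 0.55175916 -0.05836593  0.01225389]
blue (array([ 0.6176, -0.2902]), -1.539, array([132., 152.]), np.int32(2025)) (array([ 0.6184, -0.2888]), -1.544, array([127., 151.]), np.int32(267))
bottles [[0.658, -0.317], [0.653, -0.252], [0.656, -0.312], [0.648, -0.32], [0.646, -0.256], [0.649, -0.316], [0.649, -0.247], [0.644, -0.262], [0.645, -0.32], [0.641, -0.253], [0.646, -0.314], [0.642, -0.326], [0.639, -0.257], [0.644, -0.316], [0.64, -0.249], [0.64, -0.266], [0.641, -0.325], [0.637, -0.261], [0.634, -0.252]]
0 0 3.93 0.07 -4.51 0.00 0.00 0.00
1 0 0.25 0.09 -0.54 0.02 -5.99 -0.01
1 1 -0.05 0.09 -0.59 0.02 -5.99 -0.01
1 2 -0.34 0.09 -0.48 0.02 -5.99 -0.01
2 0 -2.17 1.49 2.86 -1.29 0.00 -1.54
2 1 -2.33 0.86 3.00 -1.29 0.00 -1.54
```

```bash
cat >> h.py <<'E'
def upright(A,pos,yaw,frac=1):
    be=-1.922;b=np.array([np.cos(be),np.sin(be),0]);ax=np.cross(b,[0,0,1])
    M=np.eye(4);M[:3,:3]=(R.from_rotvec([0,0,yaw])*R.from_rotvec(ax*np.pi/2*frac)).as_matrix()@A[:3,:3];M[:3,3]=pos;return M
E
python3 - <<'E'
from h import *
A=tool();np.save("A.npy",A)
B=upright(A,[.545,-.07,.15],0,0)
plan(B,upright(A,[.545,-.10,.2],0),upright(A,[.5578,-.2922,.14],.35),start=A,maxa=30.1)
print(upright(A,[0]*3,.35)[:3,:3].round(3))
E
```

```text
0 0 3.87 -0.07 -3.96 0.00 0.00 0.00
1 0 0.27 0.14 -0.72 0.02 -6.00 -0.02
1 1 -0.13 0.14 -0.75 0.02 -6.00 -0.02
1 2 -0.49 0.14 -0.59 0.02 -6.00 -0.02
2 0 -1.92 1.55 3.19 -1.29 0.00 -1.53
2 1 -2.09 0.91 3.33 -1.29 0.00 -1.53
[[-0.002  1.     0.003]
 [ 0.764  0.003 -0.645]
 [-0.645  0.001 -0.764]]
```

>>> {"name": "step_arm", "arguments": {"rows": "1 0 -1 0 0 0 -0.7;2 0 -2 0 0 0 -0.7;3 0 -3 0 0 0 -0.7;3.87 -0.07 -3.96 0 0 0 -0.7;3.87 -0.07 -3.96 0 0 0 -0.7"}}

```text
clock: 22.9
position: [0.5473, -0.072, 0.1557]
tool_rot: [-0.235, 0.743, 0.522, 0.348]
contact_force: [0.3, -1.5, 0.5]
gripper_width: 0.0243
grip_force: 31.3
```

>>> {"name": "step_arm", "arguments": {"rows": "0.27 0.14 -0.72 0.02 -1.4 -0.02 -0.7;0.27 0.14 -0.72 0.02 -2.8 -0.02 -0.7;0.27 0.14 -0.72 0.02 -4.2 -0.02 -0.7;0.27 0.14 -0.72 0.02 -5.6 -0.02 -0.7;0.27 0.14 -0.72 0.02 -6 -0.02 -0.7"}}

```text
clock: 23.32
position: [0.5459, -0.0782, 0.1682]
tool_rot: [-0.095, 0.806, 0.567, 0.141]
contact_force: [0.4, 1.4, -0.9]
gripper_width: 0.0242
grip_force: 31.2
```

>>> {"name": "step_arm", "arguments": {"rows": "-0.13 0.14 -0.75 0.02 -1.4 -0.02 -0.7;-0.13 0.14 -0.75 0.02 -2.8 -0.02 -0.7;-0.13 0.14 -0.75 0.02 -4.2 -0.02 -0.7;-0.13 0.14 -0.75 0.02 -5.6 -0.02 -0.7;-0.13 0.14 -0.75 0.02 -6 -0.02 -0.7"}}

```text
clock: 23.73
position: [0.5452, -0.0871, 0.1827]
tool_rot: [0.053, 0.814, 0.573, -0.074]
contact_force: [-0.2, 0.7, 0.3]
gripper_width: 0.0242
grip_force: 31.2
```

>>> {"name": "step_arm", "arguments": {"rows": "-0.49 0.14 -0.59 0.02 -1.4 -0.02 -0.7;-0.49 0.14 -0.59 0.02 -2.8 -0.02 -0.7;-0.49 0.14 -0.59 0.02 -4.2 -0.02 -0.7;-0.49 0.14 -0.59 0.02 -5.6 -0.02 -0.7;-0.49 0.14 -0.59 0.02 -6 -0.02 -0.7"}}

```text
clock: 24.15
position: [0.5442, -0.0971, 0.1968]
tool_rot: [0.197, 0.767, 0.541, -0.284]
contact_force: [0.7, 0.5, -1.1]
gripper_width: 0.0242
grip_force: 31.2
```

Run:
```python
from h import *
vision.read_camera("wrist");o=manip.get_obs();print(o["qpos"].round(2),o["position"],o["grip_force"],o["gripper_width"])
A=np.load("A.npy")
plan(upright(A,[.5578,-.2922,.14],.35))
```

```text
[-0.05  0.37  1.57 -0.67  1.48  0.45] [ 0.54383159 -0.09704707  0.19607615] 31.265516999919782 0.024584386076136274
0 0 -2.01 1.58 3.17 -1.32 0.01 -1.48
0 1 -2.18 0.94 3.31 -1.32 0.01 -1.48
```

>>> {"name": "step_arm", "arguments": {"rows": "-2.01 1.58 3.17 -1.32 0 -1.48 -0.7;-2.01 1.58 3.17 -1.32 0 -1.48 -0.7;-2.01 1.58 3.17 -1.32 0 -1.48 -0.7;-2.01 1.58 3.17 -1.32 0 -1.48 -0.7"}}

```text
clock: 24.53
position: [0.5494, -0.2001, 0.1696]
tool_rot: [0.22, 0.721, 0.603, -0.263]
contact_force: [-0.7, 1.0, -0.8]
gripper_width: 0.0242
grip_force: 31.3
```

>>> {"name": "step_arm", "arguments": {"rows": "-2.18 0.94 3.31 -1.32 0 -1.48 -0.7;-2.18 0.94 3.31 -1.32 0 -1.48 -0.7;-2.18 0.94 3.31 -1.32 0 -1.48 -0.7;-2.18 0.94 3.31 -1.32 0 -1.48 -0.7;-2.18 0.94 3.31 -1.32 0 -1.48 -0.7"}}

```text
clock: 24.95
position: [0.5579, -0.2948, 0.143]
tool_rot: [0.245, 0.666, 0.662, -0.24]
contact_force: [-0.4, 0.3, -0.0]
gripper_width: 0.0243
grip_force: 31.3
```

Run:
```python
from h import *
vision.read_camera("wrist");o=manip.get_obs();print(o["qpos"].round(2),o["position"],o["grip_force"])
q,_=vision.read_camera("side");cv2.imwrite("pics/s2.png",cv2.resize(q[120:360,130:450],None,fx=2.4,fy=2.4,interpolation=2)[:,:,::-1])
A=np.load("A.npy");P=[.5578,-.2922]
plan(upright(A,[*P,.06],.35),upright(A,[*P,.028],.35))
```

```text
[-0.39  0.31  1.75 -0.82  0.95  0.07] [ 0.55854215 -0.29396514  0.14338833] 31.259586915839463
0 0 2.19 -0.07 2.52 0.05 0.00 -0.08
1 0 0.83 -0.00 0.98 -0.00 0.00 0.00
```

View pics/s2.png

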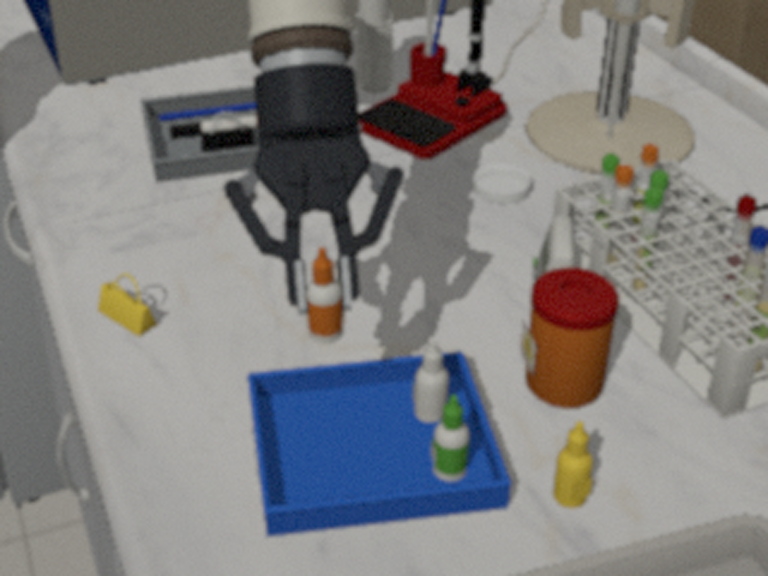

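The side view shows the orange bottle upright in the fingers, base at (325,338), over the tray line. The white bottle (430,400) and green bottle (450,455) are standing. I'll lower it straight down.

>>> {"name": "step_arm", "arguments": {"rows": "0.7 -0.07 0.8 0 0 0 -0.7;1.4 -0.07 1.6 0 0 0 -0.7;2.1 -0.07 2.4 0 0 0 -0.7;2.19 -0.07 2.52 0 0 -0.08 -0.7;2.19 -0.07 2.52 0 0 -0.08 -0.7"}}

```text
clock: 25.47
position: [0.5565, -0.2915, 0.0579]
tool_rot: [0.243, 0.662, 0.667, -0.242]
contact_force: [0.9, -0.1, 0.2]
gripper_width: 0.0239
grip_force: 31.3
```

>>> {"name": "step_arm", "arguments": {"rows": "0.2 0 0.24 0 0 0 -0.7;0.4 0 0.48 0 0 0 -0.7;0.6 0 0.71 0 0 0 -0.7;0.75 0 0.89 0 0 0 -0.7;0.75 0 0.89 0 0 0 -0.7"}}

```text
clock: 25.88
position: [0.5566, -0.2929, 0.029]
tool_rot: [0.244, 0.663, 0.666, -0.242]
contact_force: [-0.1, -0.8, 0.2]
gripper_width: 0.0242
grip_force: 31.3
```

Run:
```python
from h import *
vision.read_camera("side");o=manip.get_obs();print(o["position"],o["contact_force"],o["grip_force"])
K,T=cam("side");p,d=vision.read_camera("side");H=cv2.cvtColor(p,cv2.COLOR_RGB2HSV).astype(int);C=cloud(K,T,d)
x,y,z=np.moveaxis(C,-1,0);m=(H[...,0]<16)&(H[...,1]>120)&(abs(x-.558)<.03)&(abs(y+.292)<.04);print(m.sum(),z[m].min(),z[m].max(),x[m].mean())
A=np.load("A.npy");plan(upright(A,[.5578,-.2922,.026],.35))
```

```text
[ 0.55687579 -0.29308833  0.02968814] [-0.00775618  0.04941496  0.0873023 ] 31.26422449495294
198 0.01877990763276194 0.08632313160982563 0.5568148231619329
0 0 0.14 0.02 0.10 0.03 0.01 0.01
```

>>> {"name": "step_arm", "arguments": {"rows": "0.04 0 0.05 0 0 0 -0.7;0.08 0 0.09 0 0 0 -0.7;0.08 0 0.09 0 0 0 -0.7"}}

```text
clock: 26.23
position: [0.5574, -0.2932, 0.0274]
tool_rot: [0.245, 0.663, 0.665, -0.241]
contact_force: [-0.0, 0.2, -0.8]
gripper_width: 0.024
grip_force: 31.3
```

>>> {"name": "step_arm", "arguments": {"rows": "0.04 0 0.05 0 0 0 -0.7;0.04 0 0.05 0 0 0 -0.7;0.04 0 0.05 0 0 0 -0.7"}}

```text
clock: 26.48
position: [0.5573, -0.2932, 0.0258]
tool_rot: [0.245, 0.663, 0.665, -0.241]
contact_force: [0.5, 0.1, -0.6]
gripper_width: 0.0238
grip_force: 31.3
```

>>> {"name": "step_arm", "arguments": {"rows": "0.04 0 0.05 0 0 0 -0.7;0.04 0 0.05 0 0 0 -0.7;0.04 0 0.05 0 0 0 -0.7"}}

```text
clock: 26.73
position: [0.5573, -0.2932, 0.0241]
tool_rot: [0.245, 0.663, 0.665, -0.241]
contact_force: [0.1, -0.3, 0.5]
gripper_width: 0.0241
grip_force: 31.3
```

>>> {"name": "step_arm", "arguments": {"rows": "0.04 0 0.05 0 0 0 -0.7;0.04 0 0.05 0 0 0 -0.7;0.04 0 0.05 0 0 0 -0.7"}}

```text
clock: 26.98
position: [0.5577, -0.2937, 0.0236]
tool_rot: [0.245, 0.663, 0.665, -0.242]
contact_force: [-2.2, 1.5, 5.5]
gripper_width: 0.0243
grip_force: 31.6
```

Contact at 5.5 N, so it is on the floor. I'll release and back off along the tool axis.

>>> {"name": "step_arm", "arguments": {"rows": "0 0 -0.02 0 0 0 -0.4;0 0 -0.02 0 0 0 -0.3;0 0 -0.02 0 0 0 -0.2;0 0 -0.02 0 0 0 0;0 0 -0.02 0 0 0 0.2"}}

```text
clock: 27.4
position: [0.5572, -0.2928, 0.0227]
tool_rot: [0.245, 0.663, 0.665, -0.241]
contact_force: [0.4, 0.1, -0.1]
gripper_width: 0.0508
grip_force: 0.0
```

>>> {"name": "step_arm", "arguments": {"rows": "0 0 -0.6 0 0 0 0.2;0 0 -1.4 0 0 0 0.2;0 0 -2.4 0 0 0 0.2;0 0 -3.6 0 0 0 0.2;0 0 -4.6 0 0 0 0.2"}}

```text
clock: 27.82
position: [0.5567, -0.2177, 0.1118]
tool_rot: [0.245, 0.663, 0.665, -0.241]
contact_force: [0.1, 0.4, 0.1]
gripper_width: 0.0511
grip_force: 0.0
```

>>> {"name": "step_arm", "arguments": {"rows": "0 0 -1 0 0 0 0.2;0 0 -2 0 0 0 0.2;0 0 -3 0 0 0 0.2;0 0 -3 0 0 0 0.2"}}

```text
clock: 28.15
position: [0.5589, -0.1684, 0.1725]
tool_rot: [0.248, 0.662, 0.665, -0.239]
contact_force: [0.1, 0.3, -0.1]
gripper_width: 0.0515
grip_force: 0.0
```

Run:
```python
from h import *
for n in("top","side"):
    K,T=cam(n);p,d=vision.read_camera(n);H=cv2.cvtColor(p,cv2.COLOR_RGB2HSV).astype(int);C=cloud(K,T,d);x,y,z=np.moveaxis(C,-1,0)
    m=(H[...,0]<16)&(H[...,1]>110)&(abs(x-.558)<.05)&(abs(y+.292)<.06)&(z>.006)
    for lo,hi in((.006,.03),(.055,.09)):
        k=m&(z>lo)&(z<hi);print(n,lo,k.sum(),x[k].mean().round(4),y[k].mean().round(4),z[k].max().round(4))
    cv2.imwrite(f"pics/f_{n}.png",p[:,:,::-1])
a=cv2.imread("pics/f_top.png")[140:300,155:410];b=cv2.imread("pics/f_side.png")[120:360,130:450]
cv2.imwrite("pics/f.png",np.hstack([cv2.resize(a,(440,276)),cv2.resize(b,(360,276))]))
print(manip.get_obs()["clock"])
```

```text
top 0.006 8 0.5505 -0.2841 0.0288
top 0.055 26 0.5563 -0.2901 0.0797
side 0.006 82 0.5576 -0.3035 0.0297
side 0.055 67 0.5577 -0.2977 0.0811
28.25
```

View pics/f.png

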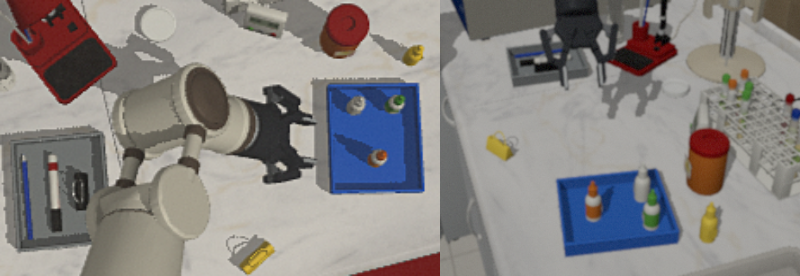

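The final views show the orange bottle upright in the blue tray (tip at 80 mm) with the white and green bottles standing. The pen, marker and clip lie in the grey tray, and the arm is clear of everything.

```bash
python3 -c "
from cell import ticket
print(ticket.hand_in())"
```

```text
the job is handed in; nothing more can be done
None
```

I handed the job in at about 28 s: the orange bottle stands in the blue tray with the other two bottles still upright, and the marker and clip lie in the grey tray with the pen. The hand-in returned no verdict; the final camera views looked right, with the petri dish, timer and jar untouched.

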